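# Book a counted lot of buckles on the counting scale

### The arm

A 6-joint arm with a two-finger parallel gripper is mounted at the origin on the work surface. World frame = base frame: x ahead of the robot, y to its left, z up, the work surface at z = 0. Lengths are in m, angles in rad, forces in N, time in s.
With the tool pointing down it reaches from about 0.25 to 0.725 m from the base axis. Payload 4 kg.
Tool frame: the origin (TCP) lies where the fingers leave the gripper's body, on its centre line; the fingertips stand 73 mm ahead of it and the grasp point (between the pads) lies env.hold_point_z ahead of it (env.hold_point_z is the distance from the TCP to the grasp point, in m); z points along the fingers, y is the line along which they close (so a half turn about z gives the same grasp; the last joint's range is limited). The gripper opens to 85 mm and grips with 20 to 120 N. Pads are 22 mm wide; open, the fingers measure 114 mm over their backs; the gripper's body (76 mm by 85 mm) begins 54 mm behind the grasp point. The pads swing forward as they close: fully open they stand 13 mm farther back than shut.
Start: joints at [1.303, 0.241, 0.005, 1.335, 0, 1.571], TCP at [0.132, 0.482, 0.304] pointing down, gripper open.
Joint ranges: [-2.72, 2.72], [-1.05, 1.87], [-1.09, 1.28], [-1.99, 2.15], [-1.42, 1.44], [-3.14, 3.14]. Speed limits (rad/s): [2.79, 2.79, 3.14, 3.14, 3.14, 3.14].

### API

Orientations are given as a 3x3 rotation matrix whose columns are the frame's x, y, z axes.
In Python, from bench import env gives the robot as it stands.
- The arm moves only by the tool arm_command, never from a script. Its argument "rows" is a list that holds one entry, the list of rows, each a list of 7 numbers: the shift along the world's x, y, z in mm, then the turn, a rotation vector about the world's x, y, z in degrees, then the closure, from 0 (fully open) to 1 (shut). In form: [[[x, y, z, rx, ry, rz, jaw], ...]]. A call has 1 to 20 rows; each row shifts and turns the commanded pose from where the row before left it; what a row does not reach is not made up. A row lasts 1/8 s, in which the tool goes at most 62.5 mm and 10.7 degrees, less where a joint would pass 70% of its speed; a pose out of reach is approached as far as the arm can. A call is refused whole if a number of a shift passes 62.5 or a number of a turn 10.7, either way. A call with a gripper value outside its range is refused whole. The fingers move at their own pace and stop on an object; "grip_force" is the grip in N (left out, the last holds). Time passes only in rows, so rows that do not move let the fingers close. It gives the time, the measured TCP pose, the force, the opening and the grip force at its end, in the units of the state.
- env.get_obs(): the state, without advancing time (a new reading comes with each control period).
- env.capture(name): name is "scene" or "top" or "wrist"; returns a dict with "img" (384x512x3 uint8, red, green, blue), "z_map" (384x512 float32, m along the optical axis (not along the pixel's ray), 0 where there is no reading), "vfov" (degrees; the focal length in pixels is half the picture's height over the tangent of half this angle, whatever the lens; pixels are square), "cx", "cy" (the principal point, pixels), "distortion" ([k1, k2, p1, p2, k3] as OpenCV has them; the pictures are not rectified), "world_from_camera" (4x4, takes a point from camera to world coordinates); the wrist camera has in their place "T_tool_cam" (4x4, takes a point from camera to tool coordinates, whose origin is the TCP and whose axes are the flange's). Camera axes: x right, y up, looking along -z (the intrinsics and any distortion apply to the point x, -y, -z); pixel columns grow to the right and rows downward; lengths in m; the calibration is good to about 2 mm. A picture is of the moment at which its call begins: read the wrist's pose just before it.
- env.job_done(): hands the job in; it is judged then, once.
Trained networks look in a picture, given as the dict that the camera call returned (one of the last four; its "shot" number tells which), for a name from the list of things; names that differ only in an ending like _2 or _b are one class to them, and where a whole thing is asked for, a point or a joint stands for the part that bears it (a point fixed in the world has none). Each returns a list of dicts, best first, with "conf" (0 to 1); they miss things now and then, are a little off and sometimes report something else, mostly with a low value. They report only what shows in the picture. A call takes as long as a camera call. They do not tell look-alikes from the thing itself.
- env.silhouettes(picture, name): "mask" (384x512 bool, what is visible of it).
- env.tip_of(picture, name): "point" ([x, y, z] in m, in world coordinates, good to about 4 mm: a listed point, or the origin of a listed thing).
The state is a dict: "t": time; "joints": joint angles; "dq": joint speeds; "joint_torque": joint torques, N m; "tcp_pos": TCP position; "orientation": TCP orientation; "ft_force": force on the tool from outside, world axes, zero at the start; "wrist_torque": the same for the moment, N m; "gripper_width": finger opening in m; "grip_force": force on a finger pad.
Only numpy, scipy, OpenCV 4.12 (cv2) and the standard library are available. Lean on these libraries where they do the work, as an engineer would, in place of code of your own. Each camera call takes 0.05 s, during which the arm holds its last target. There are 200 camera calls.

### The job

The scale has counted the buckles in its tray. With the tips of the fingers, gently press the green key (plus sign) to add this lot to the memory and let it come up, then press the blue key to print the slip, and withdraw from the scale. Leave the other keys, the weighing pan with its tray and buckles, and everything else on the counter alone.

Things in the scene. Friction and masses are not known exactly. Their poses are not given: they have to be found in the camera images.
- scale: White counting scale, 330 deep x 300 wide, standing firmly. Origin under its middle at counter height, z up, its front (key panel) towards its own -x. The black panel slopes 15 degrees, rising from 42 mm high at the front edge to 72 mm at the back; six keys stand in a row along y near the front edge, 143 mm in front of the origin; behind them the display.
- pan: Stainless weighing pan on top of the scale, 212 deep x 286 wide, top face 95 mm above the counter; it starts 89 mm behind the key row. Same origin and axes as the scale. Not to be touched.
- key_red_top (a point): Centre of the top face of the red key (a white dash on it), to be left alone. Key cap 20 x 22 mm, its top 8 mm proud of the sloping panel (about 59 mm above the counter); place 1 of 6 counted from the scale's +y end, keys 40 mm apart centre to centre. Its z axis points out of the key, square to the panel; its y axis runs along the row.
- key_white_top (a point): Centre of the top face of the white key (a black square on it), to be left alone. Key cap 20 x 22 mm, its top 8 mm proud of the sloping panel (about 59 mm above the counter); place 2 of 6 counted from the scale's +y end, keys 40 mm apart centre to centre. Its z axis points out of the key, square to the panel; its y axis runs along the row.
- key_yellow_top (a point): Centre of the top face of the yellow key (two black bars on it), to be left alone. Key cap 20 x 22 mm, its top 8 mm proud of the sloping panel (about 59 mm above the counter); place 3 of 6 counted from the scale's +y end, keys 40 mm apart centre to centre. Its z axis points out of the key, square to the panel; its y axis runs along the row.
- key_green_top (a point): Centre of the top face of the green key (a white plus sign on it), the ADD key: adds the counted lot to the memory. Key cap 20 x 22 mm, its top 8 mm proud of the sloping panel (about 59 mm above the counter); place 4 of 6 counted from the scale's +y end, keys 40 mm apart centre to centre. Its z axis points out of the key, square to the panel; its y axis runs along the row.
- key_grey_top (a point): Centre of the top face of the grey key (a short black dash on it), to be left alone. Key cap 20 x 22 mm, its top 8 mm proud of the sloping panel (about 59 mm above the counter); place 5 of 6 counted from the scale's +y end, keys 40 mm apart centre to centre. Its z axis points out of the key, square to the panel; its y axis runs along the row.
- key_blue_top (a point): Centre of the top face of the blue key (a white slip of paper on it), the PRINT key: prints the slip. Key cap 20 x 22 mm, its top 8 mm proud of the sloping panel (about 59 mm above the counter); place 6 of 6 counted from the scale's +y end, keys 40 mm apart centre to centre. Its z axis points out of the key, square to the panel; its y axis runs along the row.
- key_red (a joint): Travel of the red key into the panel, m: 0 up, 0.005 fully down. It is sprung: starts to move at about 1 N, registers beyond about half its travel (some 3.3 N), is fully down at 5.6 N, and comes up when let go.
- key_white (a joint): Travel of the white key into the panel, m: 0 up, 0.005 fully down. It is sprung: starts to move at about 1 N, registers beyond about half its travel (some 3.3 N), is fully down at 5.6 N, and comes up when let go.
- key_yellow (a joint): Travel of the yellow key into the panel, m: 0 up, 0.005 fully down. It is sprung: starts to move at about 1 N, registers beyond about half its travel (some 3.3 N), is fully down at 5.6 N, and comes up when let go.
- key_green (a joint): Travel of the green key into the panel, m: 0 up, 0.005 fully down. It is sprung: starts to move at about 1 N, registers beyond about half its travel (some 3.3 N), is fully down at 5.6 N, and comes up when let go.
- key_grey (a joint): Travel of the grey key into the panel, m: 0 up, 0.005 fully down. It is sprung: starts to move at about 1 N, registers beyond about half its travel (some 3.3 N), is fully down at 5.6 N, and comes up when let go.
- key_blue (a joint): Travel of the blue key into the panel, m: 0 up, 0.005 fully down. It is sprung: starts to move at about 1 N, registers beyond about half its travel (some 3.3 N), is fully down at 5.6 N, and comes up when let go.
- tray: Aluminium tray on the pan, 150 x 190 x 36 mm high, walls 4 mm, loose, holding the buckles. Origin at the centre of its underside (on the pan).
- buckle_a: Loose brass belt buckle, 38 x 42 x 4 mm, lying in the tray. Origin at the centre of its underside.
- buckle_b: Loose dark steel belt buckle, 38 x 42 x 4 mm, lying in the tray. Origin at the centre of its underside.
- buckle_c: Loose brass belt buckle, 38 x 42 x 4 mm, lying in the tray. Origin at the centre of its underside.
- can_orange: Loose spray can, 53 mm across and 155 high, orange cap, brown band, standing on the counter beside the scale. Origin at the centre of its underside.
- can_black: Loose spray can, 53 mm across and 155 high, black cap, grey band, standing on the counter beside the scale. Origin at the centre of its underside.
- spool_tan: Loose spool of tan cord, wooden flanges 72 mm across, 62 high, standing on the counter beside the scale. Origin at the centre of its underside.
- spool_black: Loose spool of black cord, wooden flanges 72 mm across, 62 high, standing on the counter beside the scale. Origin at the centre of its underside.
Things that resemble listed ones, but are neither listed nor needed, are in the scene too. What is shaped like the tray but orange is not meant. Leave any orange look-alike of the buckle_c alone.

How it is judged:
By the outcome, as a careful person would: the job done as asked, in the order asked, and still so for the second after the job is handed in, with the robot touching nothing.
It also fails if it takes over 38 s, if anything falls off the work surface, if the arm or the gripper's body presses on something with over 40 N, if the wrist force passes 120 N, or if a joint passes its speed limit or range.

## Working session

There is one attempt and no reset: what is moved stays moved. The work goes in short steps, Python scripts to look and compute and a tool call to move; the robot and the scene stay as the last step left them, time stands still between calls to the robot, and variables do not carry over. Pictures are saved under pics/ and viewed, at most 10 in all, crops included, and the job is handed in when it is done.

Besides the shell and the picture viewer there is one more tool, called after ">>>" as name(argument=value, ...), one argument or row to a line, values as JSON. arm_command: Moves the arm, as the interface text tells. Its arguments: {"type":"object","properties":{"rows":{"type":"array"},"grip_force":{"type":"number"}},"required":["rows"]}

```bash
mkdir -p pics; python3 - <<'E'
from bench import env
import cv2,numpy as np
o=env.get_obs();print(o['tcp_pos'],o['orientation'],o['gripper_width'],env.hold_point_z,o['t'])
ims=[]
for n in ['scene','top']:
    p=env.capture(n);ims.append(p['img'])
    for k in ['red','white','yellow','green','grey','blue']:
        r=env.tip_of(p,f'key_{k}_top')
        print(n,k,[(np.round(d['point'],4).tolist(),round(d['conf'],2)) for d in r[:2]])
    print([(np.round(d['point'],4).tolist(),round(d['conf'],2)) for d in env.tip_of(p,'scale')[:2]])
    cv2.imwrite(f'pics/{n}.png',p['img'][:,:,::-1])
E
```

```text
[0.13218417 0.48173451 0.30301998] [[-9.64354801e-01  2.64611991e-01 -5.57875655e-04]
 [ 2.64612579e-01  9.64352751e-01 -1.98856583e-03]
 [ 1.17905593e-05 -2.06530392e-03 -9.99997867e-01]] 0.08521527412004319 0.0539 0.0
scene red [([0.5503, -0.1341, 0.0584], 0.69), ([0.5166, 0.0229, 0.0573], 0.51)]
scene white [([0.5225, -0.0187, 0.0606], 0.59), ([0.7404, -0.042, 0.094], 0.19)]
scene yellow [([0.5352, -0.0597, 0.0598], 0.58)]
scene green [([0.5401, -0.0925, 0.0635], 0.38)]
scene grey [([0.5542, -0.1342, 0.0585], 0.39)]
scene blue [([0.5659, -0.17, 0.06], 0.52)]
[([0.5497, -0.1338, 0.057], 0.71), ([0.4801, 0.1675, 0.0023], 0.56)]
top red [([0.517, 0.0246, 0.0569], 0.46), ([0.6748, -0.0414, 0.0008], 0.22)]
top white []
top yellow [([0.5342, -0.0552, 0.0592], 0.54)]
top green [([0.5253, -0.0179, 0.0613], 0.61)]
top grey [([0.5549, -0.1307, 0.0584], 0.37)]
top blue [([0.5636, -0.1716, 0.0559], 0.51), ([0.5337, -0.0578, 0.0604], 0.24)]
[([0.6758, -0.0408, 0.002], 0.89), ([0.7519, -0.0492, 0.0979], 0.67)]
```

View pics/scene.png

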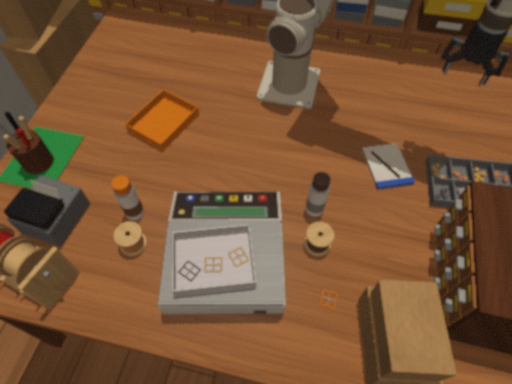

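View pics/top.png

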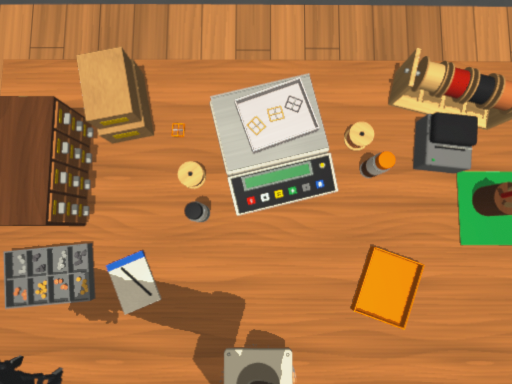

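The top view shows the scale's key row from red (250,201) to blue (320,183), with green at (292,191). The fitted row has 40 mm spacing and the scale is yawed about 13.8°. That puts green near (546,-93) and blue near (565,-171). I'll move above green with the fingers shut and check from near.

>>> arm_command(
  rows=[
    [[19,-29,-2,0,0,1.45,1],[19,-29,-2,0,0,1.45,1],[19,-29,-2,0,0,1.45,1],[19,-29,-2,0,0,1.45,1],[19,-29,-2,0,0,1.45,1],[19,-29,-2,0,0,1.45,1],[19,-29,-2,0,0,1.45,1],[19,-29,-2,0,0,1.45,1],[19,-29,-2,0,0,1.45,1],[19,-29,-2,0,0,1.45,1],[19,-29,-2,0,0,1.45,1],[19,-29,-2,0,0,1.45,1],[19,-29,-2,0,0,1.45,1],[19,-29,-2,0,0,1.45,1],[19,-29,-2,0,0,1.45,1],[19,-29,-2,0,0,1.45,1],[19,-29,-2,0,0,1.45,1],[19,-29,-2,0,0,1.45,1],[0,0,0,0,0,1.45,1],[0,0,0,0,0,1.45,1]],
  ],
  grip_force=20,
)

```text
t: 3.3
tcp_pos: [0.4739, -0.0397, 0.2677]
orientation: [[-0.971, -0.237, -0.001], [-0.237, 0.971, 0.0], [0.001, 0.001, -1.0]]
ft_force: [-0.7, 0.4, -0.5]
gripper_width: 0.0001
grip_force: 0.0
```

>>> arm_command(
  rows=[
    [[6,-13,-8,0.72,-2.92,0,1],[6,-13,-8,0.72,-2.92,0,1],[6,-13,-8,0.72,-2.92,0,1],[6,-13,-8,0.72,-2.92,0,1],[5,-12,-8,0.72,-2.92,0,1],[0,0,0,0,0,0,1],[0,0,0,0,0,0,1]],
  ],
)

```text
t: 4.18
tcp_pos: [0.5032, -0.1029, 0.2284]
orientation: [[-0.938, -0.237, 0.251], [-0.229, 0.971, 0.063], [-0.259, 0.001, -0.966]]
ft_force: [1.1, 0.4, 0.0]
gripper_width: 0.0002
grip_force: 0.0
```

```bash
cat > look.py <<'E'
from bench import env
import cv2,numpy as np,sys
o=env.get_obs();p=env.capture('wrist')
T=np.eye(4);T[:3,:3]=o['orientation'];T[:3,3]=o['tcp_pos'];W=T@p['T_tool_cam']
f=192/np.tan(np.radians(p['vfov']/2));K=np.array([[f,0,p['cx']],[0,f,p['cy']],[0,0,1]]);D=np.array(p['distortion'])
hsv=cv2.cvtColor(p['img'],cv2.COLOR_RGB2HSV)
def world(u,v,z):
    x,y=cv2.undistortPoints(np.array([[[u,v]]],float),K,D)[0,0]
    return (W@[x*z,-y*z,-z,1])[:3]
C=dict(yellow=(20,35),green=(45,80),blue=(100,125),red=(0,8))
print('t',o['t'],'tcp',o['tcp_pos'].round(4),'ft',o['ft_force'].round(2)); print(np.round(o['orientation'],3).tolist(),o['joints'].round(2))
for n,(a,b) in C.items():
    m=cv2.inRange(hsv,(a,130,60),(b,255,255));k,L,s,c=cv2.connectedComponentsWithStats(m)
    for i in np.argsort(-s[1:,4])[:3]+1:
        if s[i,4]<80: continue
        l=L==i; z=np.median(p['z_map'][l]); bc=(s[i,0]+(s[i,2]-1)/2,s[i,1]+(s[i,3]-1)/2)
        print(n,s[i].tolist(),world(*c[i],z).round(4),world(*bc,z).round(4))
for n in ['green','blue','grey','yellow']:
    print(n,[(d['point'].round(4) if hasattr(d['point'],'round') else d['point'],round(d['conf'],2)) for d in env.tip_of(p,f'key_{n}_top')[:2]])
cv2.imwrite('pics/'+sys.argv[1],p['img'][:,:,::-1])
E
python3 look.py w1.png
```

```text
t 4.175 tcp [ 0.5032 -0.1029  0.2284] ft [1.13 0.41 0.01]
[[-0.938, -0.237, 0.251], [-0.229, 0.971, 0.063], [-0.259, 0.001, -0.966]] [-0.26  0.18 -0.31  0.85  0.12 -0.48]
yellow [293, 164, 28, 26, 706] [ 0.5329 -0.0562  0.0573] [ 0.5329 -0.0561  0.0574]
yellow [149, 225, 12, 10, 99] [ 0.6155 -0.1773  0.0666] [ 0.6154 -0.177   0.0666]
green [235, 215, 160, 26, 2134] [ 0.5745 -0.0157  0.0657] [ 0.5789 -0.0342  0.0656]
green [197, 216, 50, 25, 887] [ 0.601  -0.1204  0.0656] [ 0.5999 -0.1172  0.0655]
green [247, 165, 27, 24, 516] [ 0.5419 -0.0945  0.0574] [ 0.5422 -0.0946  0.0575]
blue [153, 165, 29, 25, 509] [ 0.5609 -0.1711  0.0571] [ 0.5615 -0.1717  0.0574]
red [384, 164, 30, 25, 638] [0.5138 0.0206 0.057 ] [0.5139 0.0208 0.0571]
green [([0.5434, -0.0948, 0.0591], 0.63)]
blue [([0.5632, -0.1707, 0.0568], 0.78)]
grey [([0.5536, -0.1309, 0.0581], 0.75)]
yellow [([0.5356, -0.0552, 0.0589], 0.94), ([0.5157, 0.0241, 0.0582], 0.29)]
```

View pics/w1.png

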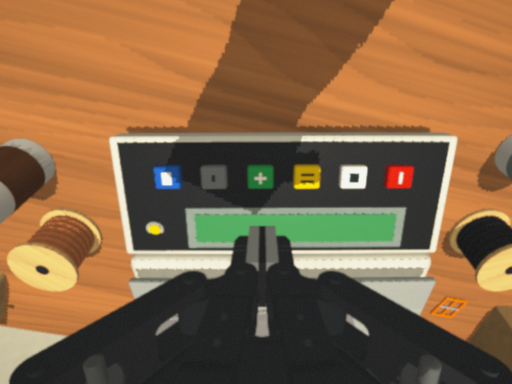

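The wrist view shows green at (260,177) and blue at (167,177), with the fingertips at (262,235) laterally in line with green. Next I'll approach to about 12 mm above green.

>>> arm_command(
  rows=[
    [[3,0.5,-15,0,0,0,1],[3,0.5,-15,0,0,0,1],[3,0.5,-15,0,0,0,1],[3,0.5,-15,0,0,0,1],[3,0.5,-14,0,0,0,1],[3.5,0.5,-14,0,0,0,1],[0,0,0,0,0,0,1],[0,0,0,0,0,0,1]],
  ],
)

```text
t: 5.42
tcp_pos: [0.522, -0.1009, 0.1401]
orientation: [[-0.938, -0.236, 0.252], [-0.228, 0.972, 0.062], [-0.26, 0.001, -0.966]]
ft_force: [-0.6, -0.0, 0.2]
gripper_width: -0.0001
grip_force: 0.0
```

```bash
python3 look.py w2.png
```

```text
t 5.425 tcp [ 0.522  -0.1009  0.1401] ft [-0.61 -0.04  0.2 ]
[[-0.938, -0.236, 0.252], [-0.228, 0.972, 0.062], [-0.26, 0.001, -0.966]] [-0.24  0.31 -0.39  0.63  0.12 -0.47]
yellow [312, 209, 42, 37, 1424] [ 0.532  -0.0568  0.0568] [ 0.5321 -0.0566  0.0569]
yellow [104, 293, 17, 13, 169] [ 0.6155 -0.1773  0.0664] [ 0.6158 -0.1774  0.0665]
green [358, 278, 99, 35, 2257] [0.5651 0.0124 0.0651] [0.568  0.0064 0.066 ]
green [244, 210, 40, 26, 662] [ 0.5366 -0.0955  0.0556] [ 0.5383 -0.0957  0.0566]
blue [104, 210, 45, 37, 1127] [ 0.56   -0.1707  0.0565] [ 0.5608 -0.1715  0.0569]
red [444, 209, 49, 36, 1419] [0.5136 0.0197 0.0567] [0.5136 0.0203 0.0569]
green [([0.5426, -0.092, 0.0562], 0.94)]
blue [([0.5641, -0.1716, 0.0574], 0.97)]
grey [([0.5533, -0.1354, 0.0568], 0.7)]
yellow [([0.5356, -0.0534, 0.0539], 0.84), ([0.7062, -0.2951, 0.0009], 0.7)]
```

View pics/w2.png

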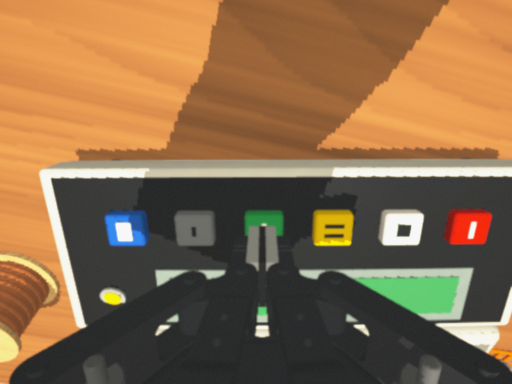

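The tip at (263,228) sits over the green cap's centre, which spans columns 244–283 and rows 210–246. Now I'll press slowly along the tool axis.

>>> arm_command(
  rows=[
    [[0.5,0.2,-2,0,0,0,1],[0.5,0.2,-2,0,0,0,1],[0.4,0.2,-2,0,0,0,1],[0.4,0.2,-2,0,0,0,1],[0.2,0.1,-1,0,0,0,1],[0,0,0,0,0,0,1],[0,0,0,0,0,0,1]],
  ],
)

```text
t: 6.55
tcp_pos: [0.5238, -0.0999, 0.1309]
orientation: [[-0.938, -0.236, 0.252], [-0.228, 0.972, 0.062], [-0.26, 0.001, -0.966]]
ft_force: [1.1, 0.3, -0.3]
gripper_width: -0.0003
grip_force: 0.0
```

>>> arm_command(
  rows=[
    [[0.25,0.05,-1,0,0,0,1],[0.25,0.05,-1,0,0,0,1],[0.25,0.05,-1,0,0,0,1],[0,0,0,0,0,0,1],[0,0,0,0,0,0,1]],
  ],
)

```text
t: 7.18
tcp_pos: [0.5246, -0.0998, 0.128]
orientation: [[-0.938, -0.236, 0.252], [-0.228, 0.972, 0.062], [-0.26, 0.001, -0.966]]
ft_force: [-0.0, 0.3, 2.3]
gripper_width: -0.0
grip_force: 0.8
```

>>> arm_command(
  rows=[
    [[0.25,0.05,-1,0,0,0,1],[0.25,0.05,-1,0,0,0,1],[0,0,0,0,0,0,1],[0,0,0,0,0,0,1]],
  ],
)

```text
t: 7.68
tcp_pos: [0.5251, -0.0997, 0.126]
orientation: [[-0.938, -0.236, 0.252], [-0.228, 0.972, 0.062], [-0.26, 0.001, -0.966]]
ft_force: [-1.2, -0.2, 2.4]
gripper_width: 0.0001
grip_force: 1.8
```

```bash
python3 - <<'E'
from bench import env
for i in range(5):
    env.capture('wrist');o=env.get_obs();print(o['ft_force'].round(2),o['tcp_pos'].round(4),o['wrist_torque'].round(2))
E
```

```text
[-0.5  -0.37  2.91] [ 0.5251 -0.0997  0.126 ] [0.03 0.38 0.07]
[-1.85  0.99  3.33] [ 0.5251 -0.0997  0.126 ] [0.07 0.33 0.07]
[-1.35  0.38  2.71] [ 0.5251 -0.0997  0.126 ] [0.04 0.4  0.07]
[-1.85  0.01  3.23] [ 0.5251 -0.0997  0.126 ] [0.06 0.4  0.  ]
[-1.37 -0.54  4.02] [ 0.5251 -0.0997  0.126 ] [0.05 0.33 0.05]
```

>>> arm_command(
  rows=[
    [[0.2,0.05,-0.8,0,0,0,1],[0.2,0.05,-0.7,0,0,0,1],[0,0,0,0,0,0,1],[0,0,0,0,0,0,1]],
  ],
)

```text
t: 8.43
tcp_pos: [0.5255, -0.0996, 0.1245]
orientation: [[-0.938, -0.236, 0.252], [-0.228, 0.972, 0.062], [-0.26, 0.001, -0.966]]
ft_force: [-1.9, -0.3, 4.9]
gripper_width: 0.0001
grip_force: 2.5
```

```bash
python3 - <<'E'
from bench import env
import cv2
for i in range(6):
    p=env.capture('wrist');o=env.get_obs();print(o['ft_force'].round(2),-o['ft_force']@o['orientation'][:,2],o['tcp_pos'].round(4))
cv2.imwrite('pics/w3.png',p['img'][:,:,::-1])
E
```

```text
[-2.19  0.58  5.43] 5.761695735719227 [ 0.5255 -0.0996  0.1245]
[-2.4   1.04  4.73] 5.1101704436005155 [ 0.5255 -0.0996  0.1245]
[-1.13  0.25  4.82] 4.922494913042579 [ 0.5255 -0.0996  0.1245]
[-1.89  0.61  5.18] 5.437425735824884 [ 0.5255 -0.0996  0.1245]
[-1.75  0.41  5.48] 5.7098644308807245 [ 0.5255 -0.0995  0.1244]
[-1.96  0.77  4.24] 4.540363371331415 [ 0.5255 -0.0996  0.1244]
```

View pics/w3.png

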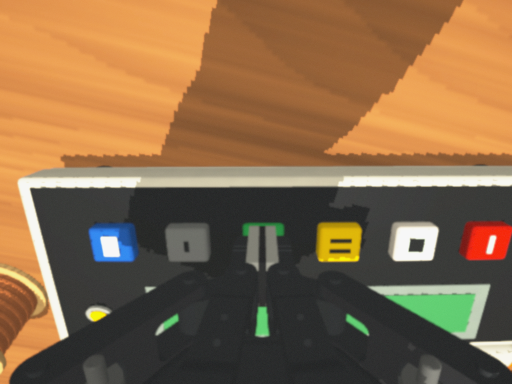

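The green key is visibly pressed under the tips at (263,230), and about 5.2 N means it has registered. I'll lift off and shift 80 mm along the row to blue.

>>> arm_command(
  rows=[
    [[-0.5,-0.1,2,0,0,0,1],[-1,-0.2,4,0,0,0,1],[-1.5,-0.4,6,0,0,0,1],[-2,-0.5,8,0,0,0,1],[-2.5,-0.7,9,0,0,0,1],[0,0,0,0,0,0,1],[4,-15,0,0,0,0,1],[4,-15,0,0,0,0,1],[4,-15,0,0,0,0,1],[4,-16,0,0,0,0,1],[3.5,-16,0,0,0,0,1],[1.2,0.3,-5,0,0,0,1],[1.2,0.3,-5,0,0,0,1],[0,0,0,0,0,0,1],[0,0,0,0,0,0,1]],
  ],
)

```text
t: 10.6
tcp_pos: [0.5397, -0.1773, 0.1433]
orientation: [[-0.938, -0.237, 0.252], [-0.229, 0.971, 0.063], [-0.259, 0.001, -0.966]]
ft_force: [0.0, -0.6, -1.3]
gripper_width: -0.0
grip_force: 0.0
```

```bash
python3 look.py w4.png
```

```text
t 10.6 tcp [ 0.5397 -0.1773  0.1433] ft [ 0.03 -0.64 -1.29]
[[-0.938, -0.237, 0.252], [-0.229, 0.971, 0.063], [-0.259, 0.001, -0.966]] [-0.38  0.38 -0.28  0.7   0.15 -0.6 ]
yellow [438, 207, 48, 36, 1473] [ 0.5328 -0.0577  0.0567] [ 0.5328 -0.0573  0.0568]
green [353, 275, 159, 34, 4288] [ 0.5801 -0.0438  0.0654] [ 0.5826 -0.0517  0.0657]
green [374, 208, 44, 35, 1181] [ 0.5419 -0.0963  0.0568] [ 0.5421 -0.0959  0.057 ]
blue [242, 208, 39, 28, 692] [ 0.5565 -0.1737  0.0556] [ 0.5581 -0.173   0.0567]
green [([0.5448, -0.0941, 0.058], 0.81)]
blue [([0.5635, -0.1693, 0.0589], 0.85)]
grey [([0.5554, -0.1343, 0.0583], 0.96)]
yellow [([0.5366, -0.055, 0.0558], 0.58)]
```

View pics/w4.png

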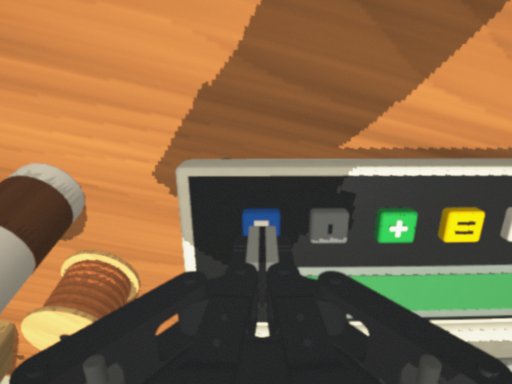

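Green has come back up, and the tip at (262,228) is centred on blue (columns 242–281). Pressing blue the same way.

>>> arm_command(
  rows=[
    [[0.6,0.2,-2.5,0,0,0,1],[0.6,0.2,-2.5,0,0,0,1],[0.6,0.2,-2.5,0,0,0,1],[0.6,0.2,-2.5,0,0,0,1],[0.5,0.1,-2,0,0,0,1],[0.5,0.1,-2,0,0,0,1],[0.3,0.1,-1,0,0,0,1],[0.2,0.05,-1,0,0,0,1],[0.3,0.05,-1,0,0,0,1],[0,0,0,0,0,0,1],[0,0,0,0,0,0,1]],
  ],
)

```text
t: 12.22
tcp_pos: [0.544, -0.1767, 0.1265]
orientation: [[-0.939, -0.236, 0.252], [-0.228, 0.972, 0.062], [-0.259, 0.001, -0.966]]
ft_force: [-2.8, 0.3, 3.1]
gripper_width: 0.0003
grip_force: 1.6
```

```bash
cat > f.py <<'E'
from bench import env
import numpy as np
L=[]
for i in range(6):
    env.capture('wrist');o=env.get_obs();L.append(-o['ft_force']@o['orientation'][:,2])
print(np.mean(L),L,o['tcp_pos'].round(4))
E
python3 f.py
```

```text
3.1659977585871144 [np.float64(3.5477197341913747), np.float64(2.7270001112922992), np.float64(2.497761302450492), np.float64(3.1970030718898017), np.float64(3.136596098007745), np.float64(3.889906233690976)] [ 0.544  -0.1766  0.1264]
```

>>> arm_command(
  rows=[
    [[0.25,0.05,-1,0,0,0,1],[0.25,0.05,-0.9,0,0,0,1],[0,0,0,0,0,0,1],[0,0,0,0,0,0,1]],
  ],
)

```text
t: 13.02
tcp_pos: [0.5445, -0.1766, 0.1245]
orientation: [[-0.939, -0.236, 0.252], [-0.228, 0.972, 0.062], [-0.259, 0.001, -0.966]]
ft_force: [-3.4, 0.5, 4.2]
gripper_width: -0.0
grip_force: 2.5
```

```bash
python3 f.py
```

```text
4.761000693175148 [np.float64(3.8453907341328035), np.float64(4.619464265981666), np.float64(4.456759604869628), np.float64(5.252399671798419), np.float64(5.143861971295035), np.float64(5.248127910973334)] [ 0.5445 -0.1766  0.1245]
```

About 4.8 N is well past the register point. Withdrawing.

>>> arm_command(
  rows=[
    [[-0.5,-0.1,2,0,0,0,1],[-1,-0.2,4,0,0,0,1],[-1.5,-0.4,6,0,0,0,1],[-2.5,-0.6,10,0,0,0,1],[-4,-1,15,0,0,0,1],[-5,-1,20,0,0,0,1],[-8,0,22,0,0,0,1],[-15,0,22,0,0,0,1],[-20,0,20,0,0,0,1],[-20,0,20,0,0,0,1],[-20,0,10,0,0,0,1],[-10,0,0,0,0,0,1],[0,0,0,0,0,0,1],[0,0,0,0,0,0,1],[0,0,0,0,0,0,1]],
  ],
)

```text
t: 15.2
tcp_pos: [0.4374, -0.1798, 0.275]
orientation: [[-0.939, -0.237, 0.251], [-0.228, 0.972, 0.063], [-0.259, 0.001, -0.966]]
ft_force: [-0.1, -0.6, 0.9]
gripper_width: -0.0004
grip_force: 0.0
```

```bash
python3 look.py w5.png
```

```text
t 15.2 tcp [ 0.4374 -0.1798  0.275 ] ft [-0.06 -0.63  0.86]
[[-0.939, -0.237, 0.251], [-0.228, 0.972, 0.063], [-0.259, 0.001, -0.966]] [-0.47  0.08 -0.29  1.    0.17 -0.69]
yellow [105, 267, 51, 33, 697] [ 0.7036 -0.298   0.0617] [ 0.7028 -0.2946  0.0617]
yellow [477, 270, 35, 30, 610] [0.5954 0.1862 0.0613] [0.5947 0.1853 0.0606]
yellow [336, 207, 23, 20, 414] [ 0.5328 -0.0565  0.0572] [ 0.5327 -0.0567  0.0571]
green [292, 245, 120, 18, 1895] [ 0.5787 -0.0324  0.0657] [ 0.5788 -0.0338  0.0655]
green [302, 208, 21, 19, 294] [ 0.5416 -0.0952  0.0571] [ 0.5423 -0.0953  0.0575]
blue [232, 208, 21, 19, 289] [ 0.5607 -0.1723  0.0568] [ 0.5612 -0.1722  0.0571]
red [405, 207, 24, 19, 379] [0.5136 0.0205 0.0569] [0.5136 0.021  0.057 ]
green [([0.5448, -0.0934, 0.0565], 0.6)]
blue [([0.5633, -0.1701, 0.0578], 0.84)]
grey [([0.5527, -0.1315, 0.0611], 0.77)]
yellow [([0.5357, -0.0576, 0.0577], 0.6)]
```

View pics/w5.png

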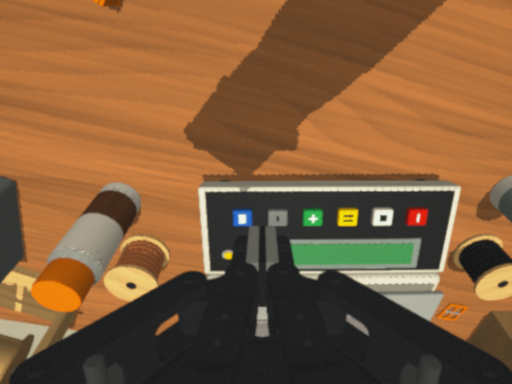

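All the keys are up, with blue at (242,217) and green at (312,217). The cans and spools are standing, and the arm is clear of the scale.

```bash
python3 -c "
from bench import env
print(env.job_done())"
```

```text
the job is handed in; nothing more can be done
None
```

I pressed the green key (about 5.2 N) and saw it come back up, then pressed the blue key (about 4.8 N), withdrew clear of the scale and handed the job in at about 15 s; I touched nothing else, but no verdict came back.

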